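# Clear up the bonsai table

## Robot

A 6-joint arm with a two-finger parallel gripper is mounted at the origin on the work surface. World frame = base frame: x ahead of the robot, y to its left, z up, the work surface at z = 0. Lengths are in mm, angles in rad, forces in N, time in s.
With the tool pointing down it reaches from about 350 to 875 mm from the base axis. Payload 4.2 kg.
Tool frame: the origin (TCP) lies at the very end of the fingers, on their centre line; the grasp point (between the pads) lies 19 mm behind it; z points along the fingers, y is the line along which they close (so a half turn about z gives the same grasp; the last joint's range is limited). The gripper opens to 85 mm and grips with 20 to 120 N. Pads are 22 mm wide; open, the fingers measure 114 mm over their backs; the gripper's body (76 mm by 85 mm) begins 54 mm behind the grasp point. The pads swing forward as they close: fully open they stand 13 mm farther back than shut.
Start: joints at [1.487, 0.385, 0.008, 0, -1.194, -0.259], TCP at [210.046, 588.626, 231.312] pointing down, gripper open.
Joint ranges: [-3.14, 3.14], [-1.21, 2.06], [-1.07, 1.41], [-3.16, 2.05], [-2.99, -0.16], [-3.1, 3.1]. Speed limits (rad/s): [2.79, 2.79, 3.14, 3.14, 3.14, 3.14].

## Interface

Orientations are given as a unit quaternion [x, y, z, w].
In Python, from bench import arm, optics gives the robot as it stands. The module is installed in compiled form; this text tells all that it offers.
- The arm moves only by the tool step_arm, never from a script. Its argument "motion" is a list of rows, each an object with "dr": the turn, a rotation vector about the tool's x, y, z in units of 8 degrees (1.0 is 8 degrees), a list of three; "slide": the shift along the tool's x, y, z in mm, a list of three; "jaw": the finger opening in mm, from 0 to 85.4. A call has exactly 8 rows; each row is the pose to reach, as a shift and turn from the pose commanded when the call began, along the tool's axes at that moment; what a row does not reach only later rows make up. A row lasts 1/8 s, in which the tool goes at most 62.5 mm and 10.7 degrees, less where a joint would pass 70% of its speed; a pose out of reach is approached as far as the arm can. A call with a gripper value outside its range is refused whole. The fingers move at their own pace and stop on an object; the grip force is fixed at half the most. Time passes only in rows, so rows that repeat a pose let the fingers close, or fill a call up. It gives the time, the measured TCP pose, the force, the opening and the grip force at its end, in the units of the state.
- arm.read_state(): the state, without advancing time (a new reading comes with each control period).
- optics.get_image(name): name is "side" or "top" or "wrist"; returns the picture (420x560x3 uint8, blue, green, red); there is no depth.
- optics.camera_info(name): a dict with "camera_matrix" (3x3 intrinsics, pixels), "view" (4x4, takes a point from world to camera coordinates); the wrist camera has in their place "T_tool_cam" (4x4, takes a point from camera to tool coordinates, whose origin is the TCP and whose axes are the flange's). Camera axes: x right, y up, looking along -z (the intrinsics and any distortion apply to the point x, -y, -z); pixel columns grow to the right and rows downward; lengths in mm; the calibration is good to about 2 mm. A picture is of the moment at which its call begins: read the wrist's pose just before it. camera_info takes no time and is no camera call.
- arm.job_done(): hands the job in; it is judged then, once.
The state is a dict: "clock": time; "joints": joint angles; "joint_vel": joint speeds; "joint_efforts": joint torques, N m; "position": TCP position; "ee_rot": TCP orientation; "contact_force": force on the tool from outside, world axes, zero at the start; "wrist_torque": the same for the moment, N m; "gripper_width": finger opening in mm; "grasp_force": force on a finger pad.
Only numpy, scipy, OpenCV 4.12 (cv2) and the standard library are available. Lean on these libraries where they do the work, as an engineer would, in place of code of your own. Each camera call takes 0.05 s, during which the arm holds its last target. There are 200 camera calls.

## Task

Put the bonsai things away: set each pot gently upright in the middle of the saucer of its own colour, thread both wire spools onto the post of the stand with the red spool at the bottom and the green one on top, and lay the pliers flat inside the wooden tray. Leave the glass cloche where it stands.

Things in the scene. Friction and masses are not known exactly. Their poses are not given: they have to be found in the camera images.
- pot_brown_mid (a point): Brown (orange-brown) terracotta training pot: upright, a round empty pot 50 mm tall, open at the top, 60 mm across at its rim (top 9 mm), 55 mm across below, walls 5 mm, about 140 g. This point is its centre, half-way up (25 mm above its underside); z is its axis, up.
- pot_blue_mid (a point): Blue glazed pot: upright, a round empty pot 50 mm tall, open at the top, 60 mm across at its rim (top 9 mm), 55 mm across below, walls 5 mm, about 140 g. This point is its centre, half-way up (25 mm above its underside); z is its axis, up.
- spool_red_mid (a point): Wire spool with red flanges, wound with copper-coloured wire (solid): standing on its end, 60 mm across its flanges, 30 mm tall, with a 26 mm hole through it from top to bottom, about 120 g. This point is on its axis, half-way up (15 mm above its underside); z is its axis, up.
- spool_green_mid (a point): Wire spool with green flanges, wound with silver wire (solid): standing on its end, 60 mm across its flanges, 30 mm tall, with a 26 mm hole through it from top to bottom, about 120 g. This point is on its axis, half-way up (15 mm above its underside); z is its axis, up.
- pliers_mid (a point): Jin pliers lying flat, aluminium with black grips, rigid (they do not open), 155 mm long, 14 mm thick, about 150 g. This point is the middle of the 26 mm wide, 54 mm long central block, 7 mm above the underside, close to the balance point. x points along the pliers towards the jaws (77 mm to the jaw tip, 78 mm to the grip ends; the grips are 41 mm apart over all), z is up.
- saucer_brown: Brown (orange-brown) terracotta saucer, fixed to the table: 108 mm across, rim 9 mm high, flat inside floor 5 mm above the table, about 90 mm across. Origin: centre of its underside, at table height; z up.
- saucer_blue: Blue glazed saucer, fixed to the table: 108 mm across, rim 9 mm high, flat inside floor 5 mm above the table, about 90 mm across. Origin: centre of its underside, at table height; z up.
- stand: Spool stand, fixed to the table: a round black plastic base, 96 mm across and 6 mm thick, with an upright steel post 11 mm thick at its centre (8 mm over the top 2 mm), its tip 54 mm above the table. Origin: centre of the base's underside, at table height; z up.
- tray: Open brown wooden tool tray, fixed to the table, 200 mm long (its x), 110 mm wide (its y), walls 20 mm high and 5 mm thick, inner floor 5 mm above the table. Origin: centre of its underside, at table height; z up.
- cloche: Clear, faintly green glass cloche (bell dome over a seedling), 91 mm across, 143 mm tall with its wooden knob, standing loose at one side among the other things. Fragile, to be left alone. Origin: centre of its underside; z up.

How it is judged:
By the outcome, as a careful person would: the job done as asked, in the order asked, and still so for the second after the job is handed in, with the robot touching nothing.
It also fails if it takes over 128 s, if anything falls off the work surface, if the arm or the gripper's body presses on something with over 40 N, if the wrist force passes 120 N, or if a joint passes its speed limit or range.

## Working session

There is one attempt and no reset: what is moved stays moved. The work goes in short steps, Python scripts to look and compute and a tool call to move; the robot and the scene stay as the last step left them, time stands still between calls to the robot, and variables do not carry over. Pictures are saved under pics/ and viewed, at most 14 in all, crops included, and the job is handed in when it is done.

Besides the shell and the picture viewer there is one more tool, called after "Emit:" as name(argument=value, ...), one argument or row to a line, values as JSON. step_arm: Moves the arm, as the interface text tells. Its arguments: {"type":"object","properties":{"motion":{"type":"array","items":{"type":"object","properties":{"dr":{"type":"array","items":{"type":"number"}},"slide":{"type":"array","items":{"type":"number"}},"jaw":{"type":"number"}}}}},"required":["motion"]}

```bash
mkdir -p pics; cat > h.py <<'E'
import numpy as np, cv2
from bench import arm, optics
from scipy.spatial.transform import Rotation as R
def info(n): return optics.camera_info(n)
def ray(name,uv,st=None):
    c=info(name);K=np.array(c["camera_matrix"])
    d=c.get("distortion",c.get("dist_coeffs",None))
    p=cv2.undistortPoints(np.array([[uv]],float),K,None if d is None else np.array(d,float))[0,0]
    v=np.array([p[0],-p[1],-1.])
    if name=="wrist":
        T=np.array(c["T_tool_cam"]);W=np.eye(4);W[:3,:3]=R.from_quat(st["ee_rot"]).as_matrix();W[:3,3]=st["position"];M=W@T
    else: M=np.linalg.inv(np.array(c["view"]))
    return M[:3,3],M[:3,:3]@v
def onz(name,uv,z,st=None):
    o,d=ray(name,uv,st);return o+d*(z-o[2])/d[2]
def grab(name,fn):
    st=arm.read_state();im=optics.get_image(name);cv2.imwrite(f"pics/{fn}.png",im);return st,im
E
python3 - <<'E'
from h import *
np.set_printoptions(precision=3,suppress=True)
for n in("side","top","wrist"):
    st,im=grab(n,n+"0");print(n,info(n))
print(st)
a=[cv2.imread(f"pics/{n}0.png") for n in("side","top","wrist")]
E
```

```text
side {'camera_matrix': array([[493.569,   0.   , 279.938],
       [  0.   , 493.569, 202.207],
       [  0.   ,   0.   ,   1.   ]]), 'view': array([[    0.984,    -0.176,    -0.006,  -558.447],
       [    0.125,     0.674,     0.728,  -117.441],
       [   -0.124,    -0.717,     0.686, -1179.316],
       [    0.   ,     0.   ,     0.   ,     1.   ]])}
top {'camera_matrix': array([[455.944,   0.   , 278.426],
       [  0.   , 455.944, 202.953],
       [  0.   ,   0.   ,   1.   ]]), 'view': array([[   0.018,   -1.   ,    0.005,  -20.288],
       [   0.978,    0.019,    0.208, -570.377],
       [  -0.208,    0.001,    0.978, -985.853],
       [   0.   ,    0.   ,    0.   ,    1.   ]])}
wrist {'camera_matrix': array([[330.126,   0.   , 279.538],
       [  0.   , 330.126, 206.367],
       [  0.   ,   0.   ,   1.   ]]), 'T_tool_cam': array([[   0.001,    0.965,    0.262,   66.164],
       [   1.   ,   -0.001,   -0.   ,    0.488],
       [  -0.   ,    0.262,   -0.965, -140.729],
       [   0.   ,    0.   ,    0.   ,    1.   ]])}
{'clock': 0.1, 'joints': array([ 1.487,  0.385,  0.007, -0.   , -1.194, -0.259]), 'joint_vel': array([ 0.001, -0.001,  0.004,  0.002, -0.001, -0.002]), 'joint_efforts': array([ -0.   , -39.332,  18.893,   4.198,  -0.003,   0.   ]), 'position': array([209.875, 588.148, 230.327]), 'ee_rot': array([ 0.985, -0.171, -0.   ,  0.001]), 'contact_force': array([ 0.021,  0.678, -0.033]), 'wrist_torque': array([-0.019,  0.026, -0.009]), 'grasp_force': 0.0, 'gripper_width': 85.671190997989}
```

View pics/top0.png

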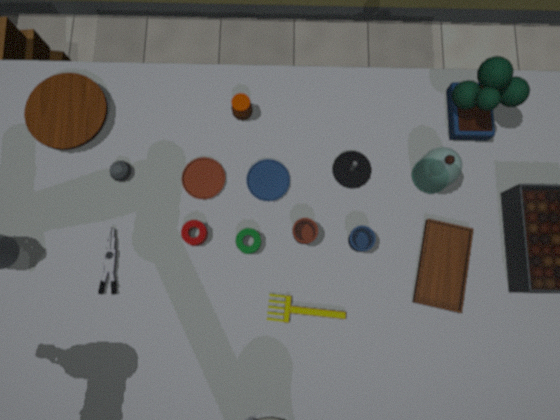

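View pics/side0.png

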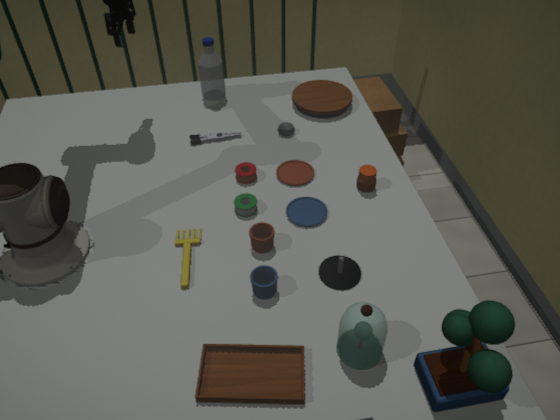

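The top view shows the brown saucer at (204,178), blue saucer (268,180), stand (352,169), red spool (195,233), green spool (249,240), brown pot (305,231), blue pot (361,238), tray (443,265), pliers (109,260) and cloche (437,170). The side view agrees with this.

```bash
cat > m.py <<'E'
from h import *
np.set_printoptions(precision=1,suppress=True)
im=cv2.imread("pics/top0.png");hsv=cv2.cvtColor(im,cv2.COLOR_BGR2HSV)
def blob(x,y,r,f):
    m=np.zeros(im.shape[:2],np.uint8);s=np.s_[y-r:y+r,x-r:x+r];m[s]=f(hsv[s].astype(int)).astype(np.uint8)*255
    cs,_=cv2.findContours(m,cv2.RETR_EXTERNAL,cv2.CHAIN_APPROX_NONE);return max(cs,key=cv2.contourArea)
sat=lambda h:h[...,1]>90
for n,x,y,r,z,f in [("sbrown",204,178,30,9,sat),("sblue",268,180,30,9,sat),("stand",352,169,28,6,lambda h:h[...,2]<60),
  ("red",195,233,20,30,sat),("green",249,240,20,30,sat),("pbrown",305,231,18,50,sat),("pblue",361,238,18,50,sat),("tray",443,265,55,20,sat)]:
    c=blob(x,y,r,f);P=np.array([onz("top",p[0].astype(float),z)[:2] for p in c])
    (cx,cy),rad=cv2.minEnclosingCircle(P.astype(np.float32));
    print(n,cv2.boundingRect(c),"centre",np.array([cx,cy]),"diam",2*rad, "minrect",cv2.minAreaRect(P.astype(np.float32)) if n=="tray" else "")
for n,p,z in[("plier jaw",(113,228),14),("plier mid",(109,260),14),("grips a",(102,291),14),("grips b",(115,291),14),("cloche knob",(450,159),138)]:print(n,onz("top",p,z)[:2])
E
python3 m.py; python3 - <<'E'
import cv2
im=cv2.imread("pics/top0.png")
cv2.imwrite("pics/c1.png",cv2.resize(im[140:320,80:480],(800,360),interpolation=cv2.INTER_CUBIC))
E
```

```text
sbrown (182, 158, 43, 41) centre [640.8 174.6] diam 103.75540161132812 minrect 
sblue (247, 160, 42, 40) centre [638.9  17.1] diam 102.8438949584961 minrect 
stand (333, 151, 38, 37) centre [ 670.8 -187.6] diam 93.20735931396484 minrect 
red (181, 220, 27, 26) centre [502.9 185.9] diam 62.65420913696289 minrect 
green (236, 228, 25, 26) centre [486.9  59.3] diam 58.5512580871582 minrect 
pbrown (293, 218, 25, 25) centre [509.7 -71.3] diam 58.184993743896484 minrect 
pblue (349, 226, 26, 25) centre [ 494.4 -201.4] diam 59.499717712402344 minrect 
tray (414, 220, 59, 92) centre [ 440.7 -395.4] diam 218.9764404296875 minrect ((441.02838134765625, -395.1444396972656), (110.20608520507812, 195.97293090820312), 78.38512420654297)
plier jaw [512.4 380.4]
plier mid [437.  382.6]
grips a [365.8 391.9]
grips b [366.4 362.1]
cloche knob [ 658.6 -379.6]
```

View pics/wrist0.png

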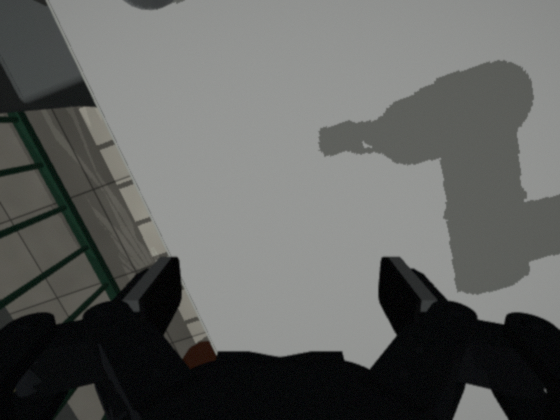

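The wrist view shows only empty table at the start. I'll go to the brown pot first, straightening the tool so that tool x lies along world x.

Emit:
step_arm(
  motion=[
    {"dr": [0,0,-0.4],"slide": [30,31,5],"jaw": 85},
    {"dr": [0,0,-0.8],"slide": [62,64,10],"jaw": 85},
    {"dr": [0,0,-1.2],"slide": [94,97,15],"jaw": 85},
    {"dr": [0,0,-1.6],"slide": [126,130,20],"jaw": 85},
    {"dr": [0,0,-2.0],"slide": [158,163,25],"jaw": 85},
    {"dr": [0,0,-2.46],"slide": [190,196,30],"jaw": 85},
    {"dr": [0,0,-2.46],"slide": [222,229,35],"jaw": 85},
    {"dr": [0,0,-2.46],"slide": [252,260,40],"jaw": 85},
  ],
)

```text
clock: 1.15
position: [360.2, 257.4, 191.1]
ee_rot: [1.0, 0.0, -0.0, 0.0]
contact_force: [-0.4, 0.4, 0.4]
gripper_width: 85.0
grasp_force: 0.0
```

Emit:
step_arm(
  motion=[
    {"dr": [0,0,0],"slide": [20,45,6],"jaw": 85},
    {"dr": [0,0,0],"slide": [43,95,12],"jaw": 85},
    {"dr": [0,0,0],"slide": [68,150,18],"jaw": 85},
    {"dr": [0,0,0],"slide": [93,205,24],"jaw": 85},
    {"dr": [0,0,0],"slide": [116,255,30],"jaw": 85},
    {"dr": [0,0,0],"slide": [136,300,36],"jaw": 85},
    {"dr": [0,0,0],"slide": [150,330,41],"jaw": 85},
    {"dr": [0,0,0],"slide": [150,330,41],"jaw": 85},
  ],
)

```text
clock: 2.15
position: [510.2, -72.7, 149.3]
ee_rot: [1.0, -0.002, -0.001, 0.0]
contact_force: [-0.7, -0.6, -0.7]
gripper_width: 84.9
grasp_force: 0.0
```

```bash
python3 - <<'E'
from h import *
st,im=grab("wrist","w1");print(st["position"],st["ee_rot"])
E
```

```text
[510.24691158 -72.66151545 149.30528733] [ 9.99998327e-01 -1.57890044e-03 -9.14477775e-04  1.31290854e-04]
```

View pics/w1.png

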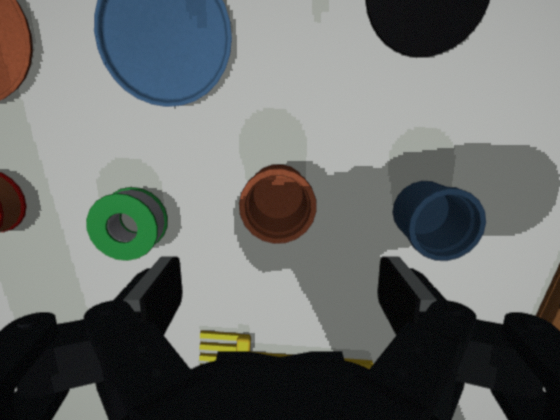

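The wrist view shows the brown pot's rim centre at about (279,206), the green spool's top at (126,225), and the blue pot's rim at (447,223). All stand upright and nothing is in the way.

```bash
python3 - <<'E'
from h import *
np.set_printoptions(precision=1,suppress=True)
st=arm.read_state()
for n,p,z in [("brown",(279,206),50),("brown left",(241,206),50),("brown right",(316,206),50),("green",(126,225),30),("blue",(447,223),50),("blue l",(409,223),50),("blue r",(485,223),50),("sblue",(164,38),9)]:print(n,onz("wrist",p,z,st)[:2])
E
```

```text
brown [510.9 -71.8]
brown left [510.9 -43.1]
brown right [510.8 -99.7]
green [489.2  55.2]
blue [ 497.2 -200.3]
blue l [ 497.3 -171.2]
blue r [ 497.2 -229.4]
sblue [634.8  17.2]
```

Emit:
step_arm(
  motion=[
    {"dr": [0,0,0],"slide": [1,0,25],"jaw": 85},
    {"dr": [0,0,0],"slide": [1,0,55],"jaw": 85},
    {"dr": [0,0,0],"slide": [1,0,85],"jaw": 85},
    {"dr": [0,0,0],"slide": [1,0,110],"jaw": 85},
    {"dr": [0,0,0],"slide": [1,0,130],"jaw": 85},
    {"dr": [0,0,0],"slide": [1,0,140],"jaw": 85},
    {"dr": [0,0,0],"slide": [1,0,140],"jaw": 50},
    {"dr": [0,0,0],"slide": [1,0,140],"jaw": 50},
  ],
)

```text
clock: 3.2
position: [511.9, -70.5, 11.6]
ee_rot: [1.0, 0.001, 0.001, -0.0]
contact_force: [-0.7, 0.5, -1.8]
gripper_width: 57.8
grasp_force: 64.2
```

Emit:
step_arm(
  motion=[
    {"dr": [0,0,0],"slide": [0,0,0],"jaw": 50},
    {"dr": [0,0,0],"slide": [0,0,0],"jaw": 50},
    {"dr": [0,0,0],"slide": [0,0,0],"jaw": 50},
    {"dr": [0,0,0],"slide": [0,0,0],"jaw": 50},
    {"dr": [0,0,0],"slide": [0,0,-5],"jaw": 50},
    {"dr": [0,0,0],"slide": [0,0,-10],"jaw": 50},
    {"dr": [0,0,0],"slide": [0,0,-20],"jaw": 50},
    {"dr": [0,0,0],"slide": [0,0,-30],"jaw": 50},
  ],
)

```text
clock: 4.2
position: [511.2, -70.9, 41.0]
ee_rot: [1.0, 0.0, 0.0, 0.0]
contact_force: [0.8, 0.5, -2.0]
gripper_width: 58.0
grasp_force: 64.3
```

Emit:
step_arm(
  motion=[
    {"dr": [0,0,0],"slide": [10,-20,-20],"jaw": 50},
    {"dr": [0,0,0],"slide": [32,-60,-40],"jaw": 50},
    {"dr": [0,0,0],"slide": [58,-110,-50],"jaw": 50},
    {"dr": [0,0,0],"slide": [84,-160,-50],"jaw": 50},
    {"dr": [0,0,0],"slide": [108,-205,-50],"jaw": 50},
    {"dr": [0,0,0],"slide": [122,-232,-50],"jaw": 50},
    {"dr": [0,0,0],"slide": [129,-245,-50],"jaw": 50},
    {"dr": [0,0,0],"slide": [129,-245,-50],"jaw": 50},
  ],
)

```text
clock: 5.2
position: [639.8, 174.4, 90.2]
ee_rot: [1.0, 0.001, -0.0, 0.0]
contact_force: [-0.3, -0.4, -1.2]
gripper_width: 58.2
grasp_force: 64.5
```

```bash
python3 - <<'E'
from h import *
st,im=grab("wrist","w2");print(st["position"],st["ee_rot"],st["contact_force"])
E
```

```text
[639.84194606 174.39800521  90.17596765] [ 9.99999802e-01  5.45926709e-04 -3.02802729e-04  8.30372444e-05] [-0.28517494 -0.44542966 -1.21773283]
```

View pics/w2.png

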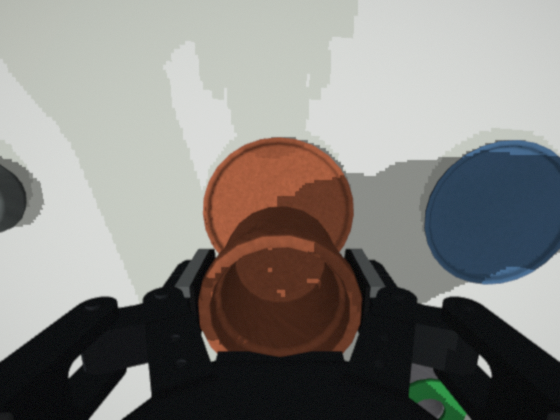

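The held pot's rim is centred at about (280,293). The brown saucer's outer rim has its top at (279,137), left at (204,205) and right at (353,205). The blue saucer spans x≥425 and rows 140 to 284.

```bash
python3 - <<'E'
from h import *
np.set_printoptions(precision=1,suppress=True)
st=arm.read_state();im=cv2.imread("pics/w2.png");hsv=cv2.cvtColor(im,cv2.COLOR_BGR2HSV)
def fit(P):
    P=np.array(P);A=np.c_[2*P,np.ones(len(P))];s=np.linalg.lstsq(A,(P**2).sum(1),rcond=None)[0];r=np.sqrt(s[2]+s[0]**2+s[1]**2)
    return s[:2],2*r,np.abs(np.hypot(*(P-s[:2]).T)-r).max()
w=lambda uv,z:onz("wrist",uv,z,st)[:2]
# saucer edge by row/column scanning of saturation
sat=hsv[...,1]>100
B=[w((float(np.where(sat[130:230,c])[0][0]+130),)[::-1] and (float(c),float(np.where(sat[130:230,c])[0][0]+130)),9) for c in range(215,345,10)]
print("brown saucer",fit(B))
U=[w((float(c),float(np.where(sat[120:230,c])[0][0]+120)),9) for c in range(440,555,10)]+[w((float(c),float(np.where(sat[240:320,c])[0][-1]+240)),9) for c in range(450,550,10)]
print("blue saucer",fit(U))
for z in(128,130):print("pot rim",fit([w(p,z) for p in((198,300),(361,300),(280,235),(229,248),(332,248))]),w((198.,300.),z),w((361.,300.),z))
E
```

```text
brown saucer (array([639.6, 173.9]), np.float64(104.64052893832488), np.float64(0.4381882312042862))
blue saucer (array([635.2,  19.8]), np.float64(107.00552400714567), np.float64(23.510222636628264))
pot rim (array([639.5, 173. ]), np.float64(57.76163029358691), np.float64(0.6155029547621709)) [643.6 201.6] [643.6 144.6]
pot rim (array([640.8, 173. ]), np.float64(56.637952256279945), np.float64(0.6035291384236992)) [644.8 201. ] [644.8 145.1]
```

Emit:
step_arm(
  motion=[
    {"dr": [0,0,0],"slide": [0,0,15],"jaw": 50},
    {"dr": [0,0,0],"slide": [0,0,33],"jaw": 50},
    {"dr": [0,0,0],"slide": [0,0,48],"jaw": 50},
    {"dr": [0,0,0],"slide": [0,0,60],"jaw": 50},
    {"dr": [0,0,0],"slide": [0,0,67],"jaw": 50},
    {"dr": [0,0,0],"slide": [0,0,71],"jaw": 50},
    {"dr": [0,0,0],"slide": [0,0,73],"jaw": 50},
    {"dr": [0,0,0],"slide": [0,0,74],"jaw": 50},
  ],
)

```text
clock: 6.25
position: [640.3, 174.4, 16.7]
ee_rot: [1.0, 0.0, 0.0, -0.0]
contact_force: [0.0, 0.3, -1.7]
gripper_width: 58.1
grasp_force: 64.5
```

Emit:
step_arm(
  motion=[
    {"dr": [0,0,0],"slide": [0,0,0.3],"jaw": 50},
    {"dr": [0,0,0],"slide": [0,0,0.5],"jaw": 50},
    {"dr": [0,0,0],"slide": [0,0,0.7],"jaw": 50},
    {"dr": [0,0,0],"slide": [0,0,0.9],"jaw": 50},
    {"dr": [0,0,0],"slide": [0,0,1],"jaw": 50},
    {"dr": [0,0,0],"slide": [0,0,1],"jaw": 50},
    {"dr": [0,0,0],"slide": [0,0,1],"jaw": 50},
    {"dr": [0,0,0],"slide": [0,0,1],"jaw": 50},
  ],
)

```text
clock: 7.25
position: [640.3, 174.4, 16.5]
ee_rot: [1.0, 0.001, 0.001, -0.0]
contact_force: [-3.2, 0.2, 5.7]
gripper_width: 58.1
grasp_force: 64.9
```

Emit:
step_arm(
  motion=[
    {"dr": [0,0,0],"slide": [0,0,0],"jaw": 85},
    {"dr": [0,0,0],"slide": [0,0,0],"jaw": 85},
    {"dr": [0,0,0],"slide": [0,0,0],"jaw": 85},
    {"dr": [0,0,0],"slide": [0,0,0],"jaw": 85},
    {"dr": [0,0,0],"slide": [0,0,-15],"jaw": 85},
    {"dr": [0,0,0],"slide": [0,0,-45],"jaw": 85},
    {"dr": [0,0,0],"slide": [0,0,-85],"jaw": 85},
    {"dr": [0,0,0],"slide": [0,0,-115],"jaw": 85},
  ],
)

```text
clock: 8.25
position: [640.8, 174.5, 133.6]
ee_rot: [1.0, 0.0, 0.002, -0.001]
contact_force: [-0.2, 1.0, -0.6]
gripper_width: 84.8
grasp_force: 0.0
```

Emit:
step_arm(
  motion=[
    {"dr": [0,0,0],"slide": [-10,25,0],"jaw": 85},
    {"dr": [0,0,0],"slide": [-29,75,0],"jaw": 85},
    {"dr": [0,0,0],"slide": [-50,130,0],"jaw": 85},
    {"dr": [0,0,0],"slide": [-73,190,0],"jaw": 85},
    {"dr": [0,0,0],"slide": [-96,250,0],"jaw": 85},
    {"dr": [0,0,0],"slide": [-119,310,0],"jaw": 85},
    {"dr": [0,0,0],"slide": [-136,355,0],"jaw": 85},
    {"dr": [0,0,0],"slide": [-144,375,0],"jaw": 85},
  ],
)

```text
clock: 9.25
position: [495.2, -203.3, 131.7]
ee_rot: [1.0, -0.001, 0.001, 0.0]
contact_force: [0.6, 0.2, -0.1]
gripper_width: 84.9
grasp_force: 0.0
```

Emit:
step_arm(
  motion=[
    {"dr": [0,0,0],"slide": [0,0,20],"jaw": 85},
    {"dr": [0,0,0],"slide": [0,0,50],"jaw": 85},
    {"dr": [0,0,0],"slide": [0,0,80],"jaw": 85},
    {"dr": [0,0,0],"slide": [0,0,105],"jaw": 85},
    {"dr": [0,0,0],"slide": [0,0,117],"jaw": 85},
    {"dr": [0,0,0],"slide": [0,0,120],"jaw": 85},
    {"dr": [0,0,0],"slide": [0,0,120],"jaw": 50},
    {"dr": [0,0,0],"slide": [0,0,120],"jaw": 50},
  ],
)

```text
clock: 10.25
position: [497.2, -201.0, 12.0]
ee_rot: [1.0, 0.001, 0.001, 0.0]
contact_force: [-0.5, 0.7, 2.9]
gripper_width: 57.5
grasp_force: 63.2
```

Emit:
step_arm(
  motion=[
    {"dr": [0,0,0],"slide": [0,0,0],"jaw": 50},
    {"dr": [0,0,0],"slide": [0,0,0],"jaw": 50},
    {"dr": [0,0,0],"slide": [0,0,0],"jaw": 50},
    {"dr": [0,0,0],"slide": [0,0,0],"jaw": 50},
    {"dr": [0,0,0],"slide": [0,0,-10],"jaw": 50},
    {"dr": [0,0,0],"slide": [0,0,-30],"jaw": 50},
    {"dr": [0,0,0],"slide": [0,0,-60],"jaw": 50},
    {"dr": [0,0,0],"slide": [0,0,-80],"jaw": 50},
  ],
)

```text
clock: 11.25
position: [496.6, -200.8, 92.1]
ee_rot: [1.0, 0.0, 0.001, 0.0]
contact_force: [0.5, 0.1, -3.1]
gripper_width: 57.4
grasp_force: 64.3
```

Emit:
step_arm(
  motion=[
    {"dr": [0,0,0],"slide": [13,-20,0],"jaw": 50},
    {"dr": [0,0,0],"slide": [39,-60,0],"jaw": 50},
    {"dr": [0,0,0],"slide": [69,-105,0],"jaw": 50},
    {"dr": [0,0,0],"slide": [98,-150,0],"jaw": 50},
    {"dr": [0,0,0],"slide": [124,-190,0],"jaw": 50},
    {"dr": [0,0,0],"slide": [137,-210,0],"jaw": 50},
    {"dr": [0,0,0],"slide": [142,-217,0],"jaw": 50},
    {"dr": [0,0,0],"slide": [142,-217,0],"jaw": 50},
  ],
)

```text
clock: 12.25
position: [637.6, 15.8, 90.2]
ee_rot: [1.0, 0.0, -0.001, 0.0]
contact_force: [-0.2, -0.5, -2.3]
gripper_width: 57.3
grasp_force: 64.4
```

```bash
cat >> h.py <<'E'
def fit(P):
    P=np.array(P);A=np.c_[2*P,np.ones(len(P))];s=np.linalg.lstsq(A,(P**2).sum(1),rcond=None)[0];r=np.sqrt(s[2]+s[0]**2+s[1]**2)
    return s[:2],2*r,np.abs(np.hypot(*(P-s[:2]).T)-r).max()
E
python3 - <<'E'
from h import *
np.set_printoptions(precision=1,suppress=True)
st,im=grab("wrist","w3");hsv=cv2.cvtColor(im,cv2.COLOR_BGR2HSV);print(st["position"])
sat=hsv[...,1]>100
w=lambda uv,z:onz("wrist",uv,z,st)[:2]
E=[(float(c),float(np.where(sat[120:230,c])[0][0]+120)) for c in range(215,345,10) if sat[120:230,c].any()]
print(E[::4],"saucer",fit([w(e,9) for e in E]))
E
```

```text
[637.6  15.8  90.2]
[(215.0, 168.0), (255.0, 141.0), (295.0, 139.0), (335.0, 164.0)] saucer (array([637.8,  17.1]), np.float64(105.46816103432573), np.float64(0.4251336171840805))
```

View pics/w3.png

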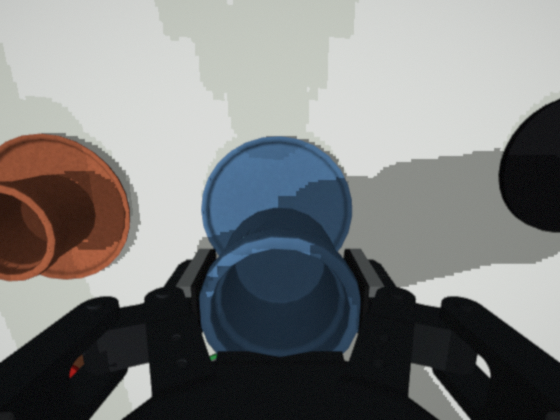

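The blue pot is held with its rim at about (280,297), centred over its saucer (203–352 wide). The brown pot stands in its own saucer on the left. I'll lower it straight down, shifting 1 mm in y.

Emit:
step_arm(
  motion=[
    {"dr": [0,0,0],"slide": [0,-1,15],"jaw": 50},
    {"dr": [0,0,0],"slide": [0,-1,33],"jaw": 50},
    {"dr": [0,0,0],"slide": [0,-1,48],"jaw": 50},
    {"dr": [0,0,0],"slide": [0,-1,60],"jaw": 50},
    {"dr": [0,0,0],"slide": [0,-1,67],"jaw": 50},
    {"dr": [0,0,0],"slide": [0,-1,71],"jaw": 50},
    {"dr": [0,0,0],"slide": [0,-1,73],"jaw": 50},
    {"dr": [0,0,0],"slide": [0,-1,74],"jaw": 50},
  ],
)

```text
clock: 13.3
position: [638.4, 17.3, 17.1]
ee_rot: [1.0, 0.0, 0.0, 0.0]
contact_force: [-2.5, -0.4, 3.0]
gripper_width: 57.4
grasp_force: 64.6
```

Emit:
step_arm(
  motion=[
    {"dr": [0,0,0],"slide": [0,0,0.3],"jaw": 50},
    {"dr": [0,0,0],"slide": [0,0,0.5],"jaw": 50},
    {"dr": [0,0,0],"slide": [0,0,0.7],"jaw": 50},
    {"dr": [0,0,0],"slide": [0,0,0.9],"jaw": 50},
    {"dr": [0,0,0],"slide": [0,0,1],"jaw": 50},
    {"dr": [0,0,0],"slide": [0,0,1],"jaw": 50},
    {"dr": [0,0,0],"slide": [0,0,1],"jaw": 50},
    {"dr": [0,0,0],"slide": [0,0,1],"jaw": 50},
  ],
)

```text
clock: 14.3
position: [638.4, 17.3, 17.0]
ee_rot: [1.0, 0.001, 0.001, -0.0]
contact_force: [-4.4, 2.1, 6.9]
gripper_width: 57.4
grasp_force: 64.9
```

Emit:
step_arm(
  motion=[
    {"dr": [0,0,0],"slide": [0,0,0],"jaw": 85},
    {"dr": [0,0,0],"slide": [0,0,0],"jaw": 85},
    {"dr": [0,0,0],"slide": [0,0,0],"jaw": 85},
    {"dr": [0,0,0],"slide": [0,0,0],"jaw": 85},
    {"dr": [0,0,0],"slide": [0,0,-15],"jaw": 85},
    {"dr": [0,0,0],"slide": [0,0,-45],"jaw": 85},
    {"dr": [0,0,0],"slide": [0,0,-85],"jaw": 85},
    {"dr": [0,0,0],"slide": [0,0,-115],"jaw": 85},
  ],
)

```text
clock: 15.3
position: [638.9, 17.3, 133.5]
ee_rot: [1.0, 0.0, 0.002, -0.0]
contact_force: [0.7, 0.4, 1.0]
gripper_width: 85.0
grasp_force: 0.0
```

Emit:
step_arm(
  motion=[
    {"dr": [0,0,0],"slide": [-15,-18,0],"jaw": 85},
    {"dr": [0,0,0],"slide": [-40,-50,0],"jaw": 85},
    {"dr": [0,0,0],"slide": [-68,-84,0],"jaw": 85},
    {"dr": [0,0,0],"slide": [-97,-120,0],"jaw": 85},
    {"dr": [0,0,0],"slide": [-120,-150,0],"jaw": 85},
    {"dr": [0,0,0],"slide": [-132,-164,0],"jaw": 85},
    {"dr": [0,0,0],"slide": [-135,-167,0],"jaw": 85},
    {"dr": [0,0,0],"slide": [-135,-167,0],"jaw": 85},
  ],
)

```text
clock: 16.3
position: [503.5, 183.9, 130.6]
ee_rot: [1.0, 0.0, 0.0, -0.0]
contact_force: [-0.3, -0.5, 0.9]
gripper_width: 84.9
grasp_force: 0.0
```

```bash
python3 - <<'E'
from h import *
np.set_printoptions(precision=1,suppress=True)
st,im=grab("wrist","w4");hsv=cv2.cvtColor(im,cv2.COLOR_BGR2HSV);print(st["position"])
w=lambda uv:onz("wrist",uv,30,st)[:2]
H=hsv[...,0]
for n,m in(("red",((H<6)|(H>172))&(hsv[...,1]>150)),("green",(H>45)&(H<75)&(hsv[...,1]>120))):
    m=m.astype(np.uint8);m[360:]=0
    cs,_=cv2.findContours(m,cv2.RETR_EXTERNAL,cv2.CHAIN_APPROX_NONE);c=max(cs,key=cv2.contourArea)
    e=cv2.fitEllipse(cv2.convexHull(c));print(n,cv2.boundingRect(c),e,w(e[0]),fit([w(p[0].astype(float)) for p in cv2.convexHull(c)]))
E
```

```text
[503.5 183.9 130.6]
red (237, 164, 76, 78) ((274.3983154296875, 203.08253479003906), (74.9020767211914, 78.01178741455078), 6.656156539916992) [506.6 187.2] (array([505.8, 187.3]), np.float64(58.67526360301547), np.float64(1.3441878535088563))
green (390, 184, 86, 78) ((432.551025390625, 222.17701721191406), (75.70030212402344, 86.06732177734375), 104.08484649658203) [491.6  65.9] (array([490.5,  66. ]), np.float64(64.0519128561022), np.float64(4.932731299372378))
```

View pics/w4.png

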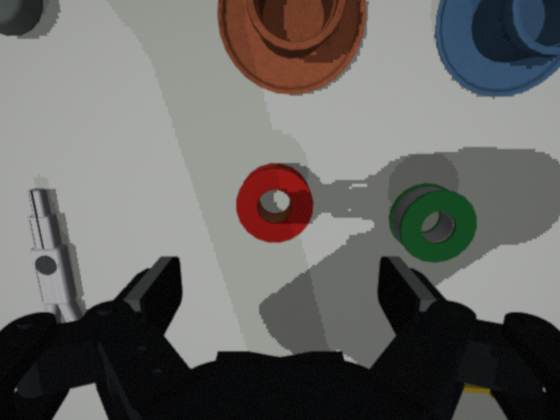

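Red spool's top is centred at (274,203), i.e. world (505.5,187). Green is on the right and both pots sit in their saucers. Descending on red.

Emit:
step_arm(
  motion=[
    {"dr": [0,0,0],"slide": [2.5,-3,20],"jaw": 85},
    {"dr": [0,0,0],"slide": [2.5,-3,50],"jaw": 85},
    {"dr": [0,0,0],"slide": [2.5,-3,80],"jaw": 85},
    {"dr": [0,0,0],"slide": [2.5,-3,105],"jaw": 85},
    {"dr": [0,0,0],"slide": [2.5,-3,120],"jaw": 85},
    {"dr": [0,0,0],"slide": [2.5,-3,126],"jaw": 85},
    {"dr": [0,0,0],"slide": [2.5,-3,126],"jaw": 50},
    {"dr": [0,0,0],"slide": [2.5,-3,126],"jaw": 50},
  ],
)

```text
clock: 17.35
position: [506.3, 187.5, 5.9]
ee_rot: [1.0, 0.001, 0.001, -0.0]
contact_force: [-0.0, -0.8, 4.3]
gripper_width: 56.8
grasp_force: 62.8
```

Emit:
step_arm(
  motion=[
    {"dr": [0,0,0],"slide": [0,0,0],"jaw": 50},
    {"dr": [0,0,0],"slide": [0,0,0],"jaw": 50},
    {"dr": [0,0,0],"slide": [0,0,0],"jaw": 50},
    {"dr": [0,0,0],"slide": [0,0,0],"jaw": 50},
    {"dr": [0,0,0],"slide": [0,0,-10],"jaw": 50},
    {"dr": [0,0,0],"slide": [0,0,-30],"jaw": 50},
    {"dr": [0,0,0],"slide": [0,0,-60],"jaw": 50},
    {"dr": [0,0,0],"slide": [0,0,-90],"jaw": 50},
  ],
)

```text
clock: 18.35
position: [505.4, 187.2, 95.6]
ee_rot: [1.0, 0.0, 0.0, -0.0]
contact_force: [0.1, 0.3, -1.1]
gripper_width: 56.2
grasp_force: 63.8
```

Emit:
step_arm(
  motion=[
    {"dr": [0,0,0],"slide": [12,28,-6],"jaw": 50},
    {"dr": [0,0,0],"slide": [34,78,-6],"jaw": 50},
    {"dr": [0,0,0],"slide": [58,132,-6],"jaw": 50},
    {"dr": [0,0,0],"slide": [83,187,-6],"jaw": 50},
    {"dr": [0,0,0],"slide": [108,242,-6],"jaw": 50},
    {"dr": [0,0,0],"slide": [132,297,-6],"jaw": 50},
    {"dr": [0,0,0],"slide": [152,345,-6],"jaw": 50},
    {"dr": [0,0,0],"slide": [165,374,-6],"jaw": 50},
  ],
)

```text
clock: 19.35
position: [671.1, -189.2, 100.4]
ee_rot: [1.0, -0.001, 0.0, -0.0]
contact_force: [-0.4, 1.1, -0.7]
gripper_width: 56.5
grasp_force: 63.9
```

Emit:
step_arm(
  motion=[
    {"dr": [0,0,0],"slide": [0,0,0],"jaw": 50},
    {"dr": [0,0,0],"slide": [0,0,0],"jaw": 50},
    {"dr": [0,0,0],"slide": [0,0,0],"jaw": 50},
    {"dr": [0,0,0],"slide": [0,0,0],"jaw": 50},
    {"dr": [0,0,0],"slide": [0,0,0],"jaw": 50},
    {"dr": [0,0,0],"slide": [0,0,0],"jaw": 50},
    {"dr": [0,0,0],"slide": [0,0,0],"jaw": 50},
    {"dr": [0,0,0],"slide": [0,0,0],"jaw": 50},
  ],
)

```text
clock: 20.35
position: [670.8, -186.8, 100.3]
ee_rot: [1.0, 0.0, -0.0, 0.0]
contact_force: [0.5, -0.1, -1.1]
gripper_width: 56.4
grasp_force: 63.9
```

```bash
python3 - <<'E'
from h import *
st,im=grab("wrist","w5");print(st["position"])
E
```

```text
[ 670.7913658  -186.75964382  100.28218474]
```

View pics/w5.png

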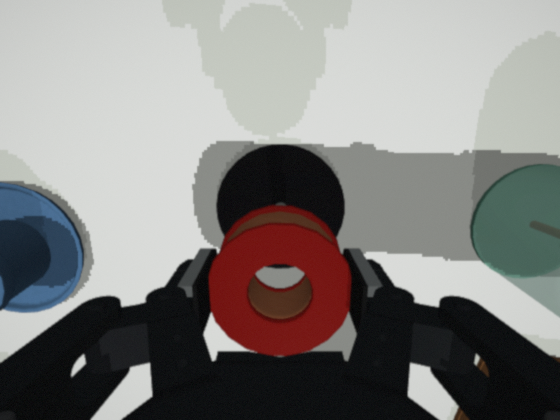

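The red spool is held with its hole at (280,291). The stand base is the black disc at columns 217–344 with its top row at 145, and the post tip is near (281,206).

```bash
python3 - <<'E'
from h import *
np.set_printoptions(precision=1,suppress=True)
st=arm.read_state();im=cv2.imread("pics/w5.png");g=im.max(2)
w=lambda uv,z:onz("wrist",uv,z,st)[:2]
E=[(float(c),float(np.where(g[135:205,c]<45)[0][0]+135)) for c in range(225,340,8) if (g[135:205,c]<45).any()]
print("base",E[::5],fit([w(e,6) for e in E]))
print("tip",w((281,206),54))
hsv=cv2.cvtColor(im,cv2.COLOR_BGR2HSV);H=hsv[...,0];m=(((H<6)|(H>172))&(hsv[...,1]>150)).astype(np.uint8)
cs,hi=cv2.findContours(m,cv2.RETR_CCOMP,cv2.CHAIN_APPROX_NONE)
for c,h in zip(cs,hi[0]):
    if len(c)>60: e=cv2.fitEllipse(c);print("hole" if h[3]>=0 else "outer",cv2.boundingRect(c),e[0],e[1],w(e[0],125),fit([w(p[0].astype(float),125) for p in cv2.convexHull(c)]))
E
```

```text
base [(225.0, 177.0), (265.0, 147.0), (305.0, 150.0)] (array([ 671.2, -187.9]), np.float64(92.95040462761486), np.float64(0.32174037670919375))
tip [ 686.3 -188.2]
outer (208, 204, 145, 153) (279.5163879394531, 281.14300537109375) (142.5643310546875, 150.5782012939453) [ 675.2 -187.3] (array([ 673.5, -187.5]), np.float64(61.807007680950285), np.float64(3.087861956159351))
hole (247, 276, 66, 44) (279.33319091796875, 297.0421142578125) (44.331573486328125, 66.20552062988281) [ 668.3 -187.2] (array([ 670.7, -187.2]), np.float64(25.1372783667856), np.float64(0.33058116924564196))
hole (254, 264, 52, 26) (279.5090637207031, 275.90350341796875) (25.127840042114258, 50.01828384399414) [ 677.5 -187.3] (array([ 678.4, -187.3]), np.float64(16.245673263999414), np.float64(3.338228985160475))
hole (227, 211, 106, 31) (215.68634033203125, 6722.837890625) (1243.5089111328125, 13013.560546875) [1269.7 -191.9] (array([ 681.5, -187.3]), np.float64(44.59771144473811), np.float64(0.3927179178071363))
```

Emit:
step_arm(
  motion=[
    {"dr": [0,0,0],"slide": [0.5,0.5,15],"jaw": 50},
    {"dr": [0,0,0],"slide": [0.5,0.5,30],"jaw": 50},
    {"dr": [0,0,0],"slide": [0.5,0.5,42],"jaw": 50},
    {"dr": [0,0,0],"slide": [0.5,0.5,54],"jaw": 50},
    {"dr": [0,0,0],"slide": [0.5,0.5,66],"jaw": 50},
    {"dr": [0,0,0],"slide": [0.5,0.5,76],"jaw": 50},
    {"dr": [0,0,0],"slide": [0.5,0.5,83],"jaw": 50},
    {"dr": [0,0,0],"slide": [0.5,0.5,86],"jaw": 50},
  ],
)

```text
clock: 21.4
position: [671.2, -187.2, 13.9]
ee_rot: [1.0, 0.0, -0.0, 0.0]
contact_force: [0.2, 0.4, -1.6]
gripper_width: 56.6
grasp_force: 63.9
```

Emit:
step_arm(
  motion=[
    {"dr": [0,0,0],"slide": [0,0,0.5],"jaw": 50},
    {"dr": [0,0,0],"slide": [0,0,1],"jaw": 50},
    {"dr": [0,0,0],"slide": [0,0,1.5],"jaw": 50},
    {"dr": [0,0,0],"slide": [0,0,2],"jaw": 50},
    {"dr": [0,0,0],"slide": [0,0,2.5],"jaw": 50},
    {"dr": [0,0,0],"slide": [0,0,3],"jaw": 50},
    {"dr": [0,0,0],"slide": [0,0,3.5],"jaw": 50},
    {"dr": [0,0,0],"slide": [0,0,3.5],"jaw": 50},
  ],
)

```text
clock: 22.4
position: [671.4, -187.2, 12.0]
ee_rot: [1.0, 0.0, 0.0, 0.0]
contact_force: [-2.8, 1.7, 4.5]
gripper_width: 56.4
grasp_force: 64.3
```

Emit:
step_arm(
  motion=[
    {"dr": [0,0,0],"slide": [0,0,0],"jaw": 85},
    {"dr": [0,0,0],"slide": [0,0,0],"jaw": 85},
    {"dr": [0,0,0],"slide": [0,0,0],"jaw": 85},
    {"dr": [0,0,0],"slide": [0,0,0],"jaw": 85},
    {"dr": [0,0,0],"slide": [0,0,-15],"jaw": 85},
    {"dr": [0,0,0],"slide": [0,0,-45],"jaw": 85},
    {"dr": [0,0,0],"slide": [0,0,-85],"jaw": 85},
    {"dr": [0,0,0],"slide": [0,0,-120],"jaw": 85},
  ],
)

```text
clock: 23.4
position: [671.8, -187.4, 133.7]
ee_rot: [1.0, 0.0, 0.001, 0.0]
contact_force: [0.7, -0.7, 0.5]
gripper_width: 85.2
grasp_force: 0.0
```

Emit:
step_arm(
  motion=[
    {"dr": [0,0,0],"slide": [-18,-25,0],"jaw": 85},
    {"dr": [0,0,0],"slide": [-48,-66,0],"jaw": 85},
    {"dr": [0,0,0],"slide": [-82,-112,0],"jaw": 85},
    {"dr": [0,0,0],"slide": [-116,-159,0],"jaw": 85},
    {"dr": [0,0,0],"slide": [-150,-205,0],"jaw": 85},
    {"dr": [0,0,0],"slide": [-174,-238,0],"jaw": 85},
    {"dr": [0,0,0],"slide": [-181,-248,0],"jaw": 85},
    {"dr": [0,0,0],"slide": [-181,-248,0],"jaw": 85},
  ],
)

```text
clock: 24.4
position: [490.6, 61.1, 131.8]
ee_rot: [1.0, 0.001, 0.001, -0.0]
contact_force: [0.0, 1.0, -0.2]
gripper_width: 85.3
grasp_force: 0.0
```

```bash
python3 - <<'E'
from h import *
np.set_printoptions(precision=1,suppress=True)
st,im=grab("wrist","w6");hsv=cv2.cvtColor(im,cv2.COLOR_BGR2HSV);print(st["position"],st["contact_force"])
w=lambda uv:onz("wrist",uv,30,st)[:2]
H=hsv[...,0]
m=((H>45)&(H<75)&(hsv[...,1]>120)).astype(np.uint8);m[360:]=0
cs,_=cv2.findContours(m,cv2.RETR_EXTERNAL,cv2.CHAIN_APPROX_NONE);c=max(cs,key=cv2.contourArea)
e=cv2.fitEllipse(cv2.convexHull(c));print(cv2.boundingRect(c),e,w(e[0]),fit([w(p[0].astype(float)) for p in cv2.convexHull(c)]))
grab("top","t2")
E
```

```text
[490.6  61.1 131.8] [ 0.   1.  -0.2]
(244, 169, 75, 78) ((280.6762390136719, 207.7423553466797), (74.35484313964844, 77.4305648803711), 178.18128967285156) [489.9  59.7] (array([489. ,  59.8]), np.float64(58.82573772770934), np.float64(1.5471517406775526))
```

View pics/t2.png

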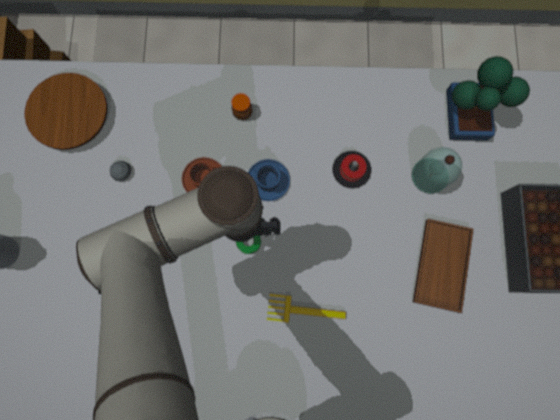

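The red spool is on the stand at (352,168), with the post showing through its hole. Green is under the gripper at world (489.5,60), so I'll grasp it now.

Emit:
step_arm(
  motion=[
    {"dr": [0,0,0],"slide": [-0.5,0.5,20],"jaw": 85},
    {"dr": [0,0,0],"slide": [-0.5,0.5,50],"jaw": 85},
    {"dr": [0,0,0],"slide": [-0.5,0.5,80],"jaw": 85},
    {"dr": [0,0,0],"slide": [-0.5,0.5,105],"jaw": 85},
    {"dr": [0,0,0],"slide": [-0.5,0.5,120],"jaw": 85},
    {"dr": [0,0,0],"slide": [-0.5,0.5,126.5],"jaw": 85},
    {"dr": [0,0,0],"slide": [-0.5,0.5,126.5],"jaw": 50},
    {"dr": [0,0,0],"slide": [-0.5,0.5,126.5],"jaw": 50},
  ],
)

```text
clock: 25.5
position: [490.3, 60.0, 5.5]
ee_rot: [1.0, 0.0, 0.001, -0.0]
contact_force: [-1.1, -0.9, 4.4]
gripper_width: 56.7
grasp_force: 62.7
```

Emit:
step_arm(
  motion=[
    {"dr": [0,0,0],"slide": [0,0,0],"jaw": 50},
    {"dr": [0,0,0],"slide": [0,0,0],"jaw": 50},
    {"dr": [0,0,0],"slide": [0,0,0],"jaw": 50},
    {"dr": [0,0,0],"slide": [0,0,0],"jaw": 50},
    {"dr": [0,0,0],"slide": [0,0,-15],"jaw": 50},
    {"dr": [0,0,0],"slide": [0,0,-45],"jaw": 50},
    {"dr": [0,0,0],"slide": [0,0,-80],"jaw": 50},
    {"dr": [0,0,0],"slide": [0,0,-116],"jaw": 50},
  ],
)

```text
clock: 26.5
position: [489.3, 60.1, 121.4]
ee_rot: [1.0, 0.0, -0.0, -0.0]
contact_force: [-0.0, -0.4, -1.9]
gripper_width: 56.5
grasp_force: 64.0
```

Emit:
step_arm(
  motion=[
    {"dr": [0,0,0],"slide": [18,24,0],"jaw": 50},
    {"dr": [0,0,0],"slide": [48,65,0],"jaw": 50},
    {"dr": [0,0,0],"slide": [82,111,0],"jaw": 50},
    {"dr": [0,0,0],"slide": [116,158,0],"jaw": 50},
    {"dr": [0,0,0],"slide": [150,205,0],"jaw": 50},
    {"dr": [0,0,0],"slide": [174,237,0],"jaw": 50},
    {"dr": [0,0,0],"slide": [181.5,247.5,0],"jaw": 50},
    {"dr": [0,0,0],"slide": [181.5,247.5,0],"jaw": 50},
  ],
)

```text
clock: 27.5
position: [670.9, -187.5, 119.6]
ee_rot: [1.0, -0.0, -0.001, -0.0]
contact_force: [-0.4, -0.1, -1.8]
gripper_width: 56.7
grasp_force: 64.1
```

```bash
python3 - <<'E'
from h import *
np.set_printoptions(precision=1,suppress=True)
st,im=grab("wrist","w7");print(st["position"])
z=st["position"][2]+25
w=lambda uv,z:onz("wrist",uv,z,st)[:2]
hsv=cv2.cvtColor(im,cv2.COLOR_BGR2HSV);H=hsv[...,0]
m=((H>45)&(H<75)&(hsv[...,1]>120)).astype(np.uint8)
cs,hi=cv2.findContours(m,cv2.RETR_CCOMP,cv2.CHAIN_APPROX_NONE)
for c,h in zip(cs,hi[0]):
    if len(c)>60: print("hole" if h[3]>=0 else "outer",cv2.boundingRect(c),fit([w(p[0].astype(float),z) for p in cv2.convexHull(c)]))
E
```

```text
[ 670.9 -187.5  119.6]
outer (206, 207, 147, 151) (array([ 672.6, -188.1]), np.float64(60.82619999847326), np.float64(2.7764231928654084))
hole (246, 264, 67, 59) (array([ 670. , -187.9]), np.float64(25.7481351704602), np.float64(0.23150030672085542))
hole (226, 212, 109, 35) (array([ 681.2, -188. ]), np.float64(44.700732127113135), np.float64(0.6452424124928449))
```

View pics/w7.png

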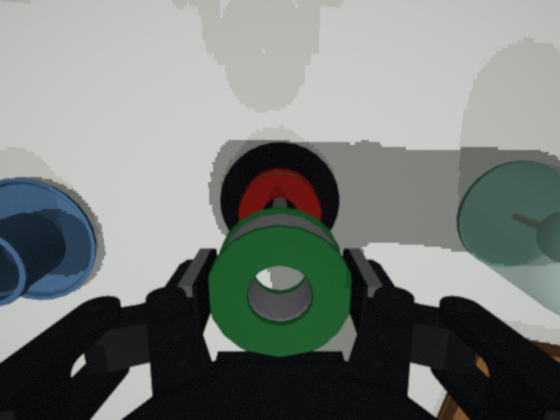

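The red spool lies flat on the base with the post at (281,205). The green spool's hole at (279,294) lines up with the post to about 1 mm. Lowering green.

Emit:
step_arm(
  motion=[
    {"dr": [0,0,0],"slide": [1,0,15],"jaw": 50},
    {"dr": [0,0,0],"slide": [1,0,30],"jaw": 50},
    {"dr": [0,0,0],"slide": [1,0,42],"jaw": 50},
    {"dr": [0,0,0],"slide": [1,0,52],"jaw": 50},
    {"dr": [0,0,0],"slide": [1,0,60],"jaw": 50},
    {"dr": [0,0,0],"slide": [1,0,68],"jaw": 50},
    {"dr": [0,0,0],"slide": [1,0,74],"jaw": 50},
    {"dr": [0,0,0],"slide": [1,0,77],"jaw": 50},
  ],
)

```text
clock: 28.55
position: [672.2, -187.3, 42.9]
ee_rot: [1.0, 0.0, -0.0, -0.0]
contact_force: [1.0, 0.5, -1.6]
gripper_width: 56.7
grasp_force: 64.1
```

Emit:
step_arm(
  motion=[
    {"dr": [0,0,0],"slide": [0,0,0.5],"jaw": 50},
    {"dr": [0,0,0],"slide": [0,0,1],"jaw": 50},
    {"dr": [0,0,0],"slide": [0,0,1.5],"jaw": 50},
    {"dr": [0,0,0],"slide": [0,0,2],"jaw": 50},
    {"dr": [0,0,0],"slide": [0,0,2.5],"jaw": 50},
    {"dr": [0,0,0],"slide": [0,0,3],"jaw": 50},
    {"dr": [0,0,0],"slide": [0,0,3.5],"jaw": 50},
    {"dr": [0,0,0],"slide": [0,0,3.5],"jaw": 50},
  ],
)

```text
clock: 29.55
position: [672.5, -187.3, 41.7]
ee_rot: [1.0, 0.001, 0.0, 0.0]
contact_force: [-3.3, 1.6, 7.2]
gripper_width: 56.5
grasp_force: 64.6
```

Emit:
step_arm(
  motion=[
    {"dr": [0,0,0],"slide": [0,0,0],"jaw": 85},
    {"dr": [0,0,0],"slide": [0,0,0],"jaw": 85},
    {"dr": [0,0,0],"slide": [0,0,0],"jaw": 85},
    {"dr": [0,0,0],"slide": [0,0,0],"jaw": 85},
    {"dr": [0,0,0],"slide": [0,0,-12],"jaw": 85},
    {"dr": [0,0,0],"slide": [0,0,-35],"jaw": 85},
    {"dr": [0,0,0],"slide": [0,0,-65],"jaw": 85},
    {"dr": [0,0,0],"slide": [0,0,-100],"jaw": 85},
  ],
)

```text
clock: 30.55
position: [672.2, -187.2, 141.3]
ee_rot: [1.0, 0.0, -0.0, 0.0]
contact_force: [-0.2, 0.2, 0.7]
gripper_width: 84.9
grasp_force: 0.0
```

Emit:
step_arm(
  motion=[
    {"dr": [0,0,0],"slide": [-10,-25,0],"jaw": 85},
    {"dr": [0,0,0],"slide": [-25,-62,0],"jaw": 85},
    {"dr": [0,0,0],"slide": [-43,-105,0],"jaw": 85},
    {"dr": [0,0,0],"slide": [-63,-152,0],"jaw": 85},
    {"dr": [0,0,0],"slide": [-83,-200,0],"jaw": 85},
    {"dr": [0,0,0],"slide": [-103,-248,0],"jaw": 85},
    {"dr": [0,0,0],"slide": [-123,-296,0],"jaw": 85},
    {"dr": [0,0,0],"slide": [-142,-344,0],"jaw": 85},
  ],
)

```text
clock: 31.55
position: [529.7, 158.3, 141.1]
ee_rot: [1.0, 0.0, 0.001, -0.0]
contact_force: [1.5, 0.3, 0.4]
gripper_width: 85.0
grasp_force: 0.0
```

Emit:
step_arm(
  motion=[
    {"dr": [0,0,0],"slide": [-20,-48,0],"jaw": 85},
    {"dr": [0,0,0],"slide": [-40,-96,0],"jaw": 85},
    {"dr": [0,0,0],"slide": [-60,-144,0],"jaw": 85},
    {"dr": [0,0,0],"slide": [-78,-188,0],"jaw": 85},
    {"dr": [0,0,0],"slide": [-88,-213,0],"jaw": 85},
    {"dr": [0,0,0],"slide": [-93,-225,0],"jaw": 85},
    {"dr": [0,0,0],"slide": [-93,-225,0],"jaw": 85},
    {"dr": [0,0,0],"slide": [-93,-225,0],"jaw": 85},
  ],
)

```text
clock: 32.55
position: [437.3, 380.6, 140.0]
ee_rot: [1.0, -0.0, -0.0, 0.0]
contact_force: [0.2, -0.1, -0.3]
gripper_width: 85.1
grasp_force: 0.0
```

```bash
python3 - <<'E'
from h import *
st,im=grab("wrist","w8");print(st["position"],st["contact_force"])
E
```

```text
[437.25451665 380.63815274 140.00002814] [ 0.19004331 -0.08543663 -0.32058323]
```

View pics/w8.png

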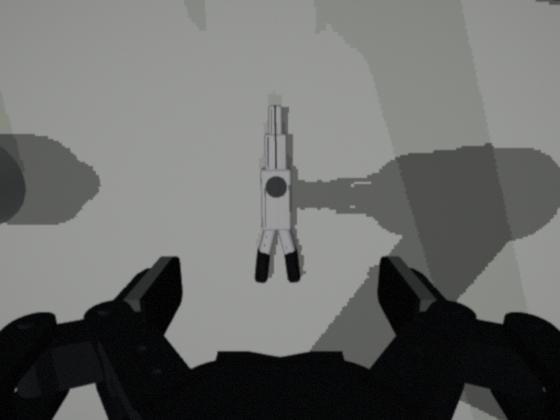

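The central block of the pliers is at about (277,199), spanning rows 169–230. The jaw tip is at (275,104) and the grip ends are around (277,282). They are nearly aligned with tool x.

```bash
python3 - <<'E'
from h import *
np.set_printoptions(precision=1,suppress=True)
st=arm.read_state()
for n,p in dict(block=(277,199.5),btop=(276,169),bbot=(277,230),tip=(275,104),grips=(277.5,282),l=(261,200),r=(292,200)).items():print(n,onz("wrist",p,14,st)[:2])
E
```

```text
block [436.9 382.1]
btop [462.4 382.9]
bbot [410.1 382.2]
tip [512.8 383.5]
grips [361.  381.8]
l [436.4 395.4]
r [436.4 369.6]
```

Emit:
step_arm(
  motion=[
    {"dr": [0,0,0],"slide": [0,-1,20],"jaw": 60},
    {"dr": [0,0,0],"slide": [0,-1,50],"jaw": 60},
    {"dr": [0,0,0],"slide": [0,-1,85],"jaw": 60},
    {"dr": [0,0,0],"slide": [0,-1,110],"jaw": 60},
    {"dr": [0,0,0],"slide": [0,-1,127],"jaw": 60},
    {"dr": [0,0,0],"slide": [0,-1,135],"jaw": 60},
    {"dr": [0,0,0],"slide": [0,-1,138],"jaw": 60},
    {"dr": [0,0,0],"slide": [0,-1,138],"jaw": 60},
  ],
)

```text
clock: 33.6
position: [437.2, 383.0, 2.4]
ee_rot: [1.0, 0.0, 0.0, -0.0]
contact_force: [-0.1, -0.2, -0.1]
gripper_width: 60.0
grasp_force: 0.0
```

Emit:
step_arm(
  motion=[
    {"dr": [0,0,0],"slide": [0,0,0],"jaw": 15},
    {"dr": [0,0,0],"slide": [0,0,0],"jaw": 15},
    {"dr": [0,0,0],"slide": [0,0,0],"jaw": 15},
    {"dr": [0,0,0],"slide": [0,0,0],"jaw": 15},
    {"dr": [0,0,0],"slide": [0,0,0],"jaw": 15},
    {"dr": [0,0,0],"slide": [0,0,0],"jaw": 15},
    {"dr": [0,0,0],"slide": [0,0,0],"jaw": 15},
    {"dr": [0,0,0],"slide": [0,0,0],"jaw": 15},
  ],
)

```text
clock: 34.6
position: [437.2, 383.1, 2.7]
ee_rot: [1.0, 0.001, 0.0, -0.001]
contact_force: [-1.4, -0.7, 6.2]
gripper_width: 24.2
grasp_force: 61.3
```

Emit:
step_arm(
  motion=[
    {"dr": [0,0,0],"slide": [0,0,-5],"jaw": 15},
    {"dr": [0,0,0],"slide": [0,0,-15],"jaw": 15},
    {"dr": [0,0,0],"slide": [0,0,-35],"jaw": 15},
    {"dr": [0,0,0],"slide": [0,0,-60],"jaw": 15},
    {"dr": [0,0,0],"slide": [0,0,-85],"jaw": 15},
    {"dr": [0,0,0],"slide": [0,0,-105],"jaw": 15},
    {"dr": [0,0,0],"slide": [0,0,-119],"jaw": 15},
    {"dr": [0,0,0],"slide": [0,0,-119],"jaw": 15},
  ],
)

```text
clock: 35.6
position: [437.2, 383.0, 121.9]
ee_rot: [1.0, 0.0, 0.001, -0.001]
contact_force: [-0.3, -0.1, -1.5]
gripper_width: 24.5
grasp_force: 60.6
```

Emit:
step_arm(
  motion=[
    {"dr": [0,0,0],"slide": [0,25,0],"jaw": 15},
    {"dr": [0,0,0],"slide": [0,70,0],"jaw": 15},
    {"dr": [0,0,0],"slide": [0,122,0],"jaw": 15},
    {"dr": [0,0,0],"slide": [1,177,0],"jaw": 15},
    {"dr": [0,0,0],"slide": [1,232,0],"jaw": 15},
    {"dr": [0,0,0],"slide": [2,287,0],"jaw": 15},
    {"dr": [0,0,0],"slide": [2,342,0],"jaw": 15},
    {"dr": [0,0,0],"slide": [2,397,0],"jaw": 15},
  ],
)

```text
clock: 36.6
position: [438.4, -16.2, 120.1]
ee_rot: [1.0, 0.001, -0.001, 0.0]
contact_force: [0.6, -0.2, -1.9]
gripper_width: 23.8
grasp_force: 60.6
```

Emit:
step_arm(
  motion=[
    {"dr": [0,0,0.2],"slide": [0,55,0],"jaw": 15},
    {"dr": [0,0,0.4],"slide": [0,110,0],"jaw": 15},
    {"dr": [0,0,0.6],"slide": [0,165,0],"jaw": 15},
    {"dr": [0,0,0.8],"slide": [1,220,0],"jaw": 15},
    {"dr": [0,0,1.0],"slide": [1,272,0],"jaw": 15},
    {"dr": [0,0,1.2],"slide": [2,318,0],"jaw": 15},
    {"dr": [0,0,1.4],"slide": [2,355,0],"jaw": 15},
    {"dr": [0,0,1.5],"slide": [2,380,0],"jaw": 15},
  ],
)

```text
clock: 37.6
position: [440.5, -395.8, 119.2]
ee_rot: [0.994, -0.105, -0.001, -0.001]
contact_force: [1.1, 0.3, -2.1]
gripper_width: 24.0
grasp_force: 60.6
```

Emit:
step_arm(
  motion=[
    {"dr": [0,0,0],"slide": [0,0,0],"jaw": 15},
    {"dr": [0,0,0],"slide": [0,0,0],"jaw": 15},
    {"dr": [0,0,0],"slide": [0,0,0],"jaw": 15},
    {"dr": [0,0,0],"slide": [0,0,0],"jaw": 15},
    {"dr": [0,0,0],"slide": [0,0,0],"jaw": 15},
    {"dr": [0,0,0],"slide": [0,0,0],"jaw": 15},
    {"dr": [0,0,0],"slide": [0,0,0],"jaw": 15},
    {"dr": [0,0,0],"slide": [0,0,0],"jaw": 15},
  ],
)

```text
clock: 38.6
position: [441.4, -394.4, 120.8]
ee_rot: [0.995, -0.104, 0.0, 0.0]
contact_force: [-0.5, 0.9, -1.3]
gripper_width: 24.0
grasp_force: 60.6
```

```bash
python3 - <<'E'
from h import *
st,im=grab("wrist","w9");print(st["position"],R.from_quat(st["ee_rot"]).as_matrix()[:2,0])
for n,p in dict(tl=(230,155)).items(): pass
E
```

```text
[ 441.4415174  -394.40891782  120.80962298] [ 0.9782839  -0.20726942]
```

View pics/w9.png

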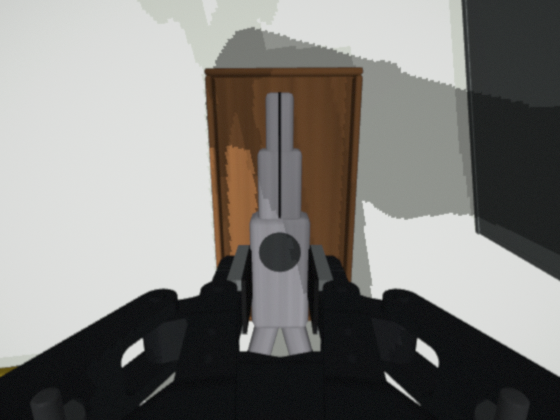

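The pliers are held level and parallel to the tray. The tray's far corners are at (207,71) and (361,70), so it is centred within about 2 mm. Lowering them in.

Emit:
step_arm(
  motion=[
    {"dr": [0,0,0],"slide": [0,0,20],"jaw": 15},
    {"dr": [0,0,0],"slide": [0,0,45],"jaw": 15},
    {"dr": [0,0,0],"slide": [0,0,68],"jaw": 15},
    {"dr": [0,0,0],"slide": [0,0,86],"jaw": 15},
    {"dr": [0,0,0],"slide": [0,0,98],"jaw": 15},
    {"dr": [0,0,0],"slide": [0,0,106],"jaw": 15},
    {"dr": [0,0,0],"slide": [0,0,110],"jaw": 15},
    {"dr": [0,0,0],"slide": [0,0,112],"jaw": 15},
  ],
)

```text
clock: 39.65
position: [441.7, -394.6, 9.1]
ee_rot: [0.995, -0.104, 0.0, 0.0]
contact_force: [0.8, 0.4, -0.6]
gripper_width: 24.2
grasp_force: 60.6
```

Emit:
step_arm(
  motion=[
    {"dr": [0,0,0],"slide": [0,0,0.5],"jaw": 15},
    {"dr": [0,0,0],"slide": [0,0,1],"jaw": 15},
    {"dr": [0,0,0],"slide": [0,0,1.5],"jaw": 15},
    {"dr": [0,0,0],"slide": [0,0,2],"jaw": 15},
    {"dr": [0,0,0],"slide": [0,0,2.3],"jaw": 15},
    {"dr": [0,0,0],"slide": [0,0,2.5],"jaw": 15},
    {"dr": [0,0,0],"slide": [0,0,2.5],"jaw": 15},
    {"dr": [0,0,0],"slide": [0,0,2.5],"jaw": 15},
  ],
)

```text
clock: 40.65
position: [441.6, -394.5, 7.7]
ee_rot: [0.995, -0.104, 0.0, 0.0]
contact_force: [-2.7, 2.0, 6.0]
gripper_width: 24.0
grasp_force: 61.6
```

Contact. I'll open to 45, which stays inside the tray, then rise and back off.

Emit:
step_arm(
  motion=[
    {"dr": [0,0,0],"slide": [0,0,0],"jaw": 45},
    {"dr": [0,0,0],"slide": [0,0,0],"jaw": 45},
    {"dr": [0,0,0],"slide": [0,0,0],"jaw": 45},
    {"dr": [0,0,0],"slide": [0,0,0],"jaw": 45},
    {"dr": [0,0,0],"slide": [0,0,-15],"jaw": 45},
    {"dr": [0,0,0],"slide": [0,0,-50],"jaw": 45},
    {"dr": [0,0,0],"slide": [0,0,-100],"jaw": 45},
    {"dr": [0,0,0],"slide": [0,0,-150],"jaw": 45},
  ],
)

```text
clock: 41.65
position: [441.3, -394.4, 158.9]
ee_rot: [0.995, -0.104, 0.0, 0.0]
contact_force: [0.9, 0.3, 0.1]
gripper_width: 45.1
grasp_force: 0.0
```

```bash
python3 - <<'E'
from h import *
_,a=grab("side","s9");_,b=grab("wrist","w10")
c=cv2.resize(a[120:420,180:460],(560,600),interpolation=cv2.INTER_CUBIC)
d=cv2.resize(b,(240,180));o=np.zeros((600,800,3),np.uint8);o[:,:560]=c;o[:180,560:]=d;cv2.imwrite("pics/final.png",o)
E
```

```text
(no output)
```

View pics/final.png

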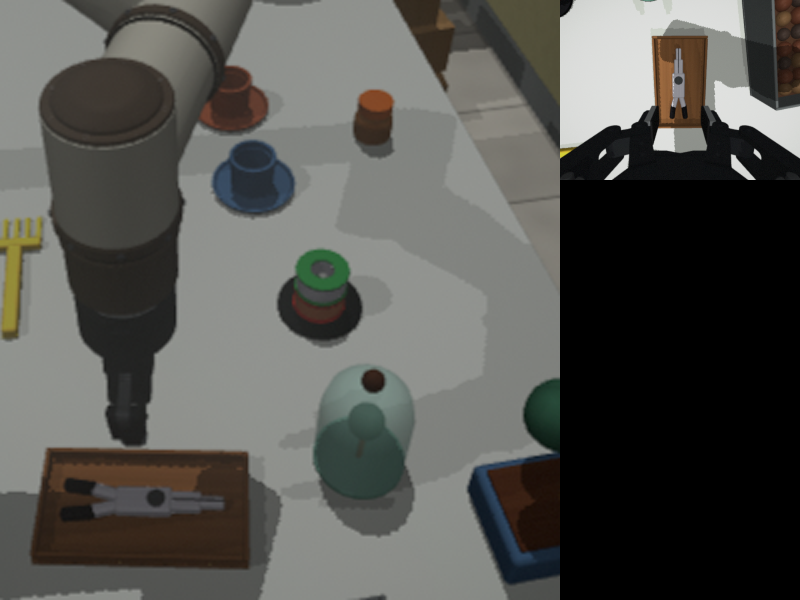

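Both pots stand upright in their saucers, the spools are stacked red below green at (320,290), and the pliers lie flat in the tray at (150,500). The cloche is untouched. Handing in.

```bash
python3 -c "
from bench import arm
print(arm.job_done())"
```

```text
the job is handed in; nothing more can be done
None
```

The job is done and handed in at about 42 s on the robot's clock: each pot is upright in its own saucer, the spools are on the post with red below green, the pliers lie flat in the tray, and the cloche was left alone.

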